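Line up the reagent bottles by height

ROBOT

A 6-joint arm with a two-finger parallel gripper is mounted at the origin on a cart in front of the work surface, level with it; the furniture and walls round the work are solid. World frame = base frame: x ahead of the robot, y to its left, z up, the work surface at z = 0. Lengths are in m, angles in rad, forces in N, time in s.
With the tool pointing down it reaches from about 0.15 to 0.775 m from the base axis. Payload 6.1 kg.
Tool frame: the origin (TCP) lies at the very end of the fingers, on their centre line; the grasp point (between the pads) lies 19 mm behind it (grasp_offset is the z of the grasp point in the tool frame, in m); z points along the fingers, y is the line along which they close (so a half turn about z gives the same grasp; the last joint's range is limited). The gripper opens to 85 mm and grips with 20 to 120 N. Pads are 22 mm wide; open, the fingers measure 114 mm over their backs; the gripper's body (76 mm by 85 mm) begins 54 mm behind the grasp point. The pads swing forward as they close: fully open they stand 13 mm farther back than shut.
Start: joints at [-1.11, 0.126, -0.04, 1.405, 0, 1.571], TCP at [0.233, -0.47, 0.231] pointing down, gripper open.
Joint ranges: [-2.72, 2.72], [-0.95, 1.95], [-1.27, 1.35], [-1.78, 2.02], [-1.46, 1.47], [-3.14, 3.14]. Speed limits (rad/s): [2.39, 2.39, 3.01, 3.14, 3.14, 3.14].

INTERFACE

Orientations are given as a unit quaternion [w, x, y, z].
In Python, from rig import get_state, camera, close_job, grasp_offset gives the robot as it stands.
- The arm moves only by the tool servo_tool, never from a script. Its argument "targets" is a list of rows, each an object with "offset": the shift along the world's x, y, z in mm, a list of three; "yaw": the turn about the world's z in degrees; "grip": the opening, from 0 (shut) to 1 (fully open). In form: [{"offset": [dx, dy, dz], "yaw": yaw, "grip": grip}, ...]. A call has 1 to 12 rows; each row is the pose to reach, as a shift and turn from the pose commanded when the call began; what a row does not reach only later rows make up. A row lasts 1/10 s, in which the tool goes at most 50 mm and 8.59 degrees, less where a joint would pass 70% of its speed; a pose out of reach is approached as far as the arm can. A call with a gripper value outside its range is refused whole. The fingers move at their own pace and stop on an object; the grip force is fixed at half the most. Time passes only in rows, so rows that repeat a pose let the fingers close. It gives the time, the measured TCP pose, the force, the opening and the grip force at its end, in the units of the state.
- get_state(): the state, without advancing time (a new reading comes with each control period).
- camera(name): name is "side" or "top"; returns a dict with "frame" (420x560x3 uint8, red, green, blue), "fov_y" (degrees; the focal length in pixels is half the picture's height over the tangent of half this angle, whatever the lens; pixels are square), "cx", "cy" (the principal point, pixels), "eye" and "orientation" of the camera in the world. Camera axes: x right, y down, z forward; pixel columns grow to the right and rows downward; lengths in m; the calibration is good to about 2 mm. A picture is of the moment at which its call begins. There is no depth.
- close_job(): hands the job in; it is judged then, once.
The state is a dict: "t": time; "q": joint angles; "qvel": joint speeds; "effort": joint torques, N m; "tcp_pos": TCP position; "eef_rot": TCP orientation; "ft_force": force on the tool from outside, world axes, zero at the start; "wrist_torque": the same for the moment, N m; "gripper_width": finger opening in m; "grip_force": force on a finger pad.
Only numpy, scipy, OpenCV 4.12 (cv2) and the standard library are available. Lean on these libraries where they do the work, as an engineer would, in place of code of your own. Each camera call takes 0.05 s, during which the arm holds its last target. There are 200 camera calls.

TASK

Line up the four loose bottles on the rail in order of height, one upright in the middle of each pad: the tallest on the pad next to the tall steel end plate, then step by step down to the shortest on the pad next to the low end block. Do not tip any bottle over on the way, and leave all four standing free and still.

Things in the scene. Friction and masses are not known exactly. Their poses are not given: they have to be found in the camera images.
- large_amber_mid (a point): the tallest bottle: brown glass, white cap; round, 63 mm in diameter, 126 mm tall, under 0.4 kg, loose, standing upright on the worktop. The point is on its axis, half-way up (63 mm above its underside); z points up. The straight body reaches from the underside to 112 mm up, above it is the fixed cap, 35 mm across. Grip round the upper part of the body.
- white_bottle_mid (a point): the second tallest: white plastic bottle, red cap; round, 55 mm in diameter, 111 mm tall, under 0.4 kg, loose, standing upright on the worktop. The point is on its axis, half-way up (55.5 mm above its underside); z points up. The straight body reaches from the underside to 99 mm up, above it is the fixed cap, 30 mm across. Grip round the upper part of the body.
- small_amber_mid (a point): the third: small brown glass bottle, black cap; round, 49 mm in diameter, 99 mm tall, under 0.4 kg, loose, standing upright on the worktop. The point is on its axis, half-way up (49.5 mm above its underside); z points up. The straight body reaches from the underside to 88 mm up, above it is the fixed cap, 27 mm across. Grip round the upper part of the body.
- squat_jar_mid (a point): the shortest: squat blue jar with a wide blue lid; round, 49 mm in diameter, 63 mm tall, under 0.4 kg, loose, standing upright on the worktop. The point is on its axis, half-way up (31.5 mm above its underside); z points up. The straight body reaches from the underside to 56 mm up, above it is the fixed cap, 47 mm across. Grip round the upper part of the body.
- pad_1: pad 1 of four on the rail, from the left as the robot sees it; fixed flat black disc, 70 mm across, 4 mm thick. Origin: centre of its underside; its top is 4 mm higher, 10 mm above the worktop. y runs along the rail to its left end, x across it, away from the robot. Pads are 85 mm apart; the rail is 414 x 80 x 6 mm, its far lip stands 12 mm above the worktop.
- pad_2: pad 2 of four on the rail, from the left as the robot sees it; fixed flat black disc, 70 mm across, 4 mm thick. Origin: centre of its underside; its top is 4 mm higher, 10 mm above the worktop. y runs along the rail to its left end, x across it, away from the robot. Pads are 85 mm apart; the rail is 414 x 80 x 6 mm, its far lip stands 12 mm above the worktop.
- pad_3: pad 3 of four on the rail, from the left as the robot sees it; fixed flat black disc, 70 mm across, 4 mm thick. Origin: centre of its underside; its top is 4 mm higher, 10 mm above the worktop. y runs along the rail to its left end, x across it, away from the robot. Pads are 85 mm apart; the rail is 414 x 80 x 6 mm, its far lip stands 12 mm above the worktop.
- pad_4: pad 4 of four on the rail, from the left as the robot sees it; fixed flat black disc, 70 mm across, 4 mm thick. Origin: centre of its underside; its top is 4 mm higher, 10 mm above the worktop. y runs along the rail to its left end, x across it, away from the robot. Pads are 85 mm apart; the rail is 414 x 80 x 6 mm, its far lip stands 12 mm above the worktop.
- tall_end: the tall end plate: upright steel plate across one end of the rail, 64 mm wide, 4 mm thick, 86 mm tall, fixed. Origin: centre of its underside, on the rail, about 65 mm beyond the outermost pad's centre. Which end of the rail it stands at, left or right, varies. (A fixed hot plate, 100 mm tall, stands between the rail and the bottles: carry them over it.)
- low_end: the low end block: dark block across the other end of the rail, 70 x 24 mm, 20 mm tall, fixed. Origin: centre of its underside, on the rail, about 65 mm beyond the outermost pad's centre. Which end of the rail it stands at, left or right, varies. (A wall shelf hangs over the back of the worktop, underside 0.62 m up, from x = 0.65 m: swing from side to side low and with the arm drawn in.)

How it is judged:
By the outcome, as a careful person would: the job done as asked, in the order asked, and still so for the second after the job is handed in, with the robot touching nothing.
It also fails if it takes over 120 s, if anything falls off the work surface, if the arm or the gripper's body presses on something with over 40 N, if the wrist force passes 120 N, or if a joint passes its speed limit or range.

## Working session

There is one attempt and no reset: what is moved stays moved. The work goes in short steps, Python scripts to look and compute and a tool call to move; the robot and the scene stay as the last step left them, time stands still between calls to the robot, and variables do not carry over. Pictures are saved under pics/ and viewed, at most 14 in all, crops included, and the job is handed in when it is done.

Besides the shell and the picture viewer there is one more tool, called after "Emit:" as name([rows], argument=value, ...), one row to a line, values as JSON. servo_tool: Moves the arm, as the interface text tells. Its arguments: {"type":"object","properties":{"targets":{"type":"array"}},"required":["targets"]}

```bash
mkdir -p pics
python3 - <<'E'
from rig import *
import cv2,pickle
s=get_state();print(s['t'],s['tcp_pos'],s['eef_rot'],s['gripper_width'],grasp_offset)
for n in('side','top'):
    c=camera(n);cv2.imwrite(f'pics/{n}0.png',c['frame'][:,:,::-1]);pickle.dump(c,open(n+'0.pkl','wb'))
    print({k:v for k,v in c.items() if k!='frame'})
E
```

```text
0.0 [ 0.23326699 -0.46985929  0.23051482] [-7.99829038e-04  9.73577472e-01  2.28355501e-01 -1.78710903e-04] 0.0854530866892928 -0.0187
{'fov_y': 54.406364195878595, 'cx': 275.63759956838635, 'cy': 212.33248034029143, 'eye': array([-0.10555001,  0.88626964,  0.56413941]), 'orientation': array([ 0.1577557 , -0.27739279,  0.80567347, -0.49905576])}
{'fov_y': 50.3905008258146, 'cx': 277.73349483752094, 'cy': 214.37379048457402, 'eye': array([0.34763863, 0.07609345, 1.27614144]), 'orientation': array([ 0.03776914, -0.70202985,  0.71001874, -0.04001211])}
```

View pics/side0.png

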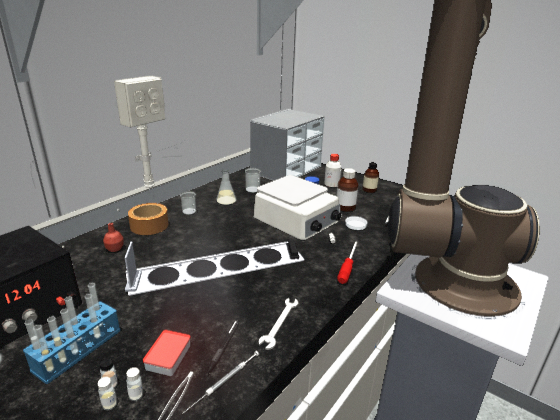

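View pics/top0.png

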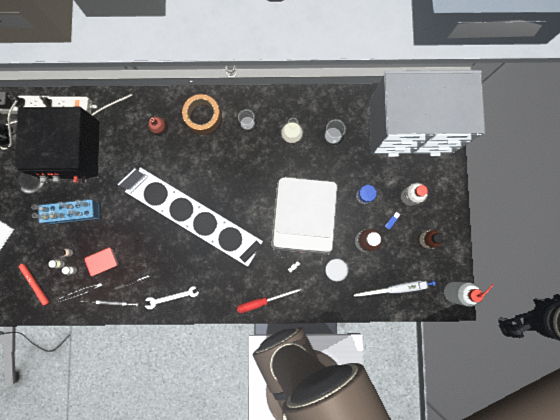

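The side view shows the rail with the tall plate at its far left end (130,265) and the low block at (292,252). The top view has the plate at (130,178), pads at (156,193), (181,209), (205,223) and (230,239). The caps are red (420,191), white (374,239), blue (368,193) and black (435,238).

Run:
```python
import cv2
t=cv2.imread('pics/top0.png');s=cv2.imread('pics/side0.png')
a=cv2.resize(t[170:260,340:460],(800,600),interpolation=cv2.INTER_CUBIC)
cv2.imwrite('pics/tcrop.png',a)
cv2.imwrite('pics/scrop.png',cv2.resize(s[145:220,290:390],(800,600),interpolation=cv2.INTER_CUBIC))
```

```text
(no output)
```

View pics/tcrop.png

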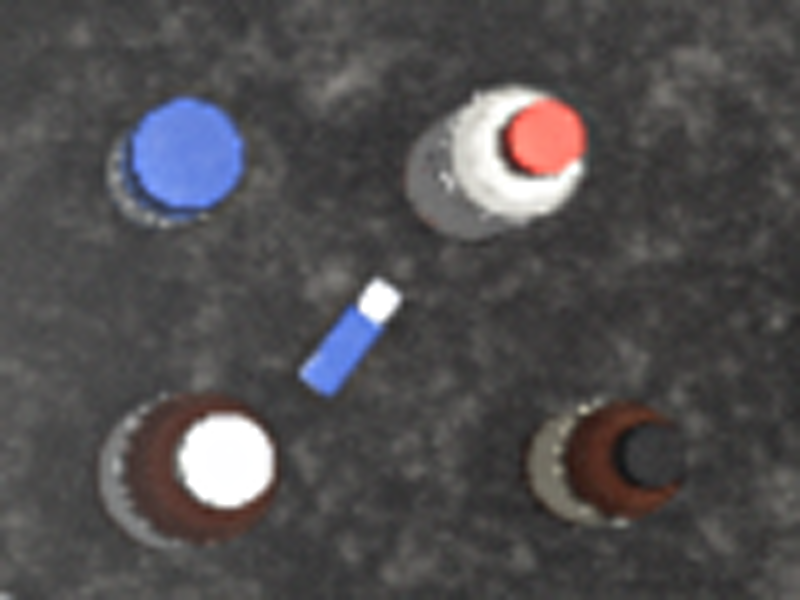

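View pics/scrop.png

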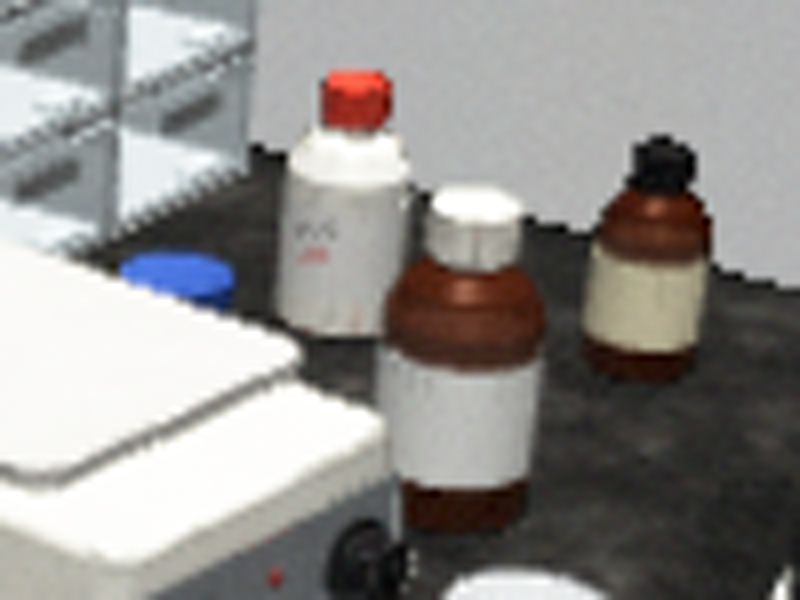

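The crops show, in full-frame top pixels, cap tops near blue (368,193), red (422,190.5), white (374,239) and black (438,238). In the side view the cap-top ellipses are at red (334.8,155), white (349.7,170.7), blue (312.2,179) and black (373,163.3).

```bash
cat > h.py <<'E'
import numpy as np,cv2
from scipy.spatial.transform import Rotation as R
def ray(c,u,v):
    f=c['frame'].shape[0]/2/np.tan(np.radians(c['fov_y'])/2)
    q=c['orientation'];d=R.from_quat([q[1],q[2],q[3],q[0]]).apply([(u-c['cx'])/f,(v-c['cy'])/f,1])
    return c['eye'],d/np.linalg.norm(d)
def plane(c,uv,z):
    e,d=ray(c,*uv);return e+d*(z-e[2])/d[2]
def tri(c1,p1,c2,p2):
    e,d=ray(c1,*p1);g,k=ray(c2,*p2)
    t=np.linalg.lstsq(np.c_[d,-k],g-e,rcond=None)[0]
    a=e+t[0]*d;b=g+t[1]*k;return (a+b)/2,np.linalg.norm(a-b)
def blobs(mask,box,amin,amax=1e9):
    x0,y0,x1,y1=box;n,l,s,c=cv2.connectedComponentsWithStats(np.ascontiguousarray(mask[y0:y1,x0:x1]).astype(np.uint8))
    return [(round(c[i][0]+x0,2),round(c[i][1]+y0,2),int(s[i][4])) for i in range(1,n) if amin<=s[i][4]<=amax]
E
python3 - <<'E'
from h import *;import pickle
np.set_printoptions(precision=4,suppress=True)
T,S=[pickle.load(open(n+'0.pkl','rb')) for n in('top','side')]
f=T['frame'].astype(int);r,g,b=[f[...,i] for i in range(3)]
B=(340,170,460,260)
caps={'red':blobs((r>170)&(g<130),B,20),'blue':blobs((b>120)&(r<110)&(b-r>60),(340,170,382,215),100),'white':blobs((f.min(2)>200),(360,225,385,250),40),'black':blobs(f.max(2)<62,(431,231,445,246),15)}
print(caps)
side=dict(red=(334.8,155),white=(349.7,170.7),blue=(312.2,179),black=(373,163.3))
H=dict(red=.111,white=.126,blue=.063,black=.099)
for k in H:
    p=(438,238.3) if k=='black' else max(caps[k],key=lambda a:a[2])[:2]
    print(k,p,plane(T,p,H[k]),tri(T,p,S,side[k]))
pt=blobs(f.max(2)<90,(140,175,250,255),300,1200)
g=S['frame'].astype(int);ps=blobs(g.max(2)<90,(140,240,290,290),120,1000)
print(pt,ps)
for a,c in zip(sorted(pt),sorted(ps)): print(plane(T,a[:2],.010),tri(T,a[:2],S,c[:2]))
# hot plate corners, rough
for p in((278,178),(337,181),(334,252),(274,247)):print(plane(T,p,.1))
E
```

```text
{'red': [(np.float64(422.62), np.float64(188.35), 26)], 'blue': [(np.float64(368.87), np.float64(192.09), 165)], 'white': [(np.float64(373.57), np.float64(238.71), 142)], 'black': [(np.float64(437.46), np.float64(238.01), 101)]}
red (np.float64(422.62), np.float64(188.35)) [ 0.5413 -0.3124  0.111 ] (array([ 0.5397, -0.3146,  0.108 ]), np.float64(0.004868159220212607))
white (np.float64(373.57), np.float64(238.71)) [ 0.4088 -0.1746  0.126 ] (array([ 0.4082, -0.1755,  0.1239]), np.float64(0.001626244026161599))
blue (np.float64(368.87), np.float64(192.09)) [ 0.5405 -0.1799  0.063 ] (array([ 0.5406, -0.1808,  0.0602]), np.float64(0.0010060774112159395))
black (438, 238.3) [ 0.4094 -0.3507  0.099 ] (array([ 0.4097, -0.3508,  0.0985]), np.float64(0.0004975342922919759))
[(np.float64(155.15), np.float64(193.43), 397), (np.float64(180.78), np.float64(209.07), 390), (np.float64(204.55), np.float64(223.38), 392), (np.float64(229.84), np.float64(238.75), 401)] [(np.float64(267.12), np.float64(255.67), 323), (np.float64(234.15), np.float64(261.81), 351), (np.float64(201.14), np.float64(267.91), 369), (np.float64(163.09), np.float64(275.41), 425)]
[0.5519 0.422  0.01  ] (array([0.5525, 0.4229, 0.008 ]), np.float64(0.0009315514662676537))
[0.5059 0.348  0.01  ] (array([0.5064, 0.3485, 0.0088]), np.float64(0.0009165207820827066))
[0.4641 0.2799 0.01  ] (array([0.4644, 0.2802, 0.0083]), np.float64(0.0004041694769882906))
[0.4195 0.2079 0.01  ] (array([0.4197, 0.2082, 0.008 ]), np.float64(0.0002982947315915148))
[0.5755 0.0698 0.1   ]
[ 0.5656 -0.0879  0.1   ]
[ 0.3765 -0.0751  0.1   ]
[0.3914 0.0824 0.1   ]
```

Emit:
servo_tool([
  {"offset":[10,18,0],"yaw":3,"grip":1},
  {"offset":[30,50,0],"yaw":6,"grip":1},
  {"offset":[50,85,0],"yaw":10,"grip":1},
  {"offset":[70,120,0],"yaw":14,"grip":1},
  {"offset":[92,155,0],"yaw":18,"grip":1},
  {"offset":[114,190,-5],"yaw":22,"grip":1},
  {"offset":[136,227,-15],"yaw":26,"grip":1},
  {"offset":[156,262,-25],"yaw":30,"grip":1},
  {"offset":[170,286,-30],"yaw":32,"grip":1},
  {"offset":[176,295,-30],"yaw":32,"grip":1},
  {"offset":[176,295,-30],"yaw":32,"grip":1},
])

```text
t: 1.2
tcp_pos: [0.4098, -0.1744, 0.2011]
eef_rot: [-0.0, 0.872, 0.489, -0.0]
ft_force: [-1.4, -0.2, -0.1]
gripper_width: 0.0856
grip_force: 0.0
```

Run:
```python
from rig import *;import cv2
for n in('side','top'):
    c=camera(n);cv2.imwrite(f'pics/{n}1.png',c['frame'][:,:,::-1])
print(get_state()['q'])
```

```text
[-4.05335482e-01 -2.26222902e-02 -2.62003828e-01  1.33140003e+00
 -5.33979886e-04  1.71747581e+00]
```

View pics/side1.png

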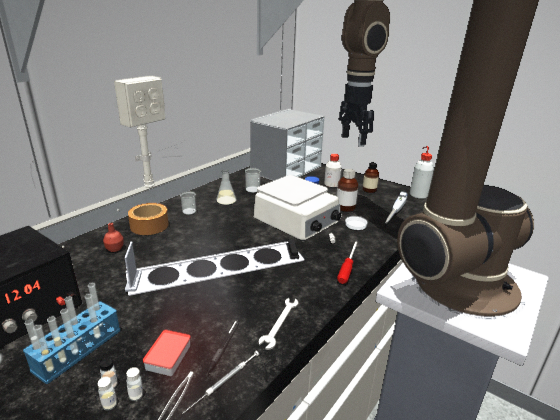

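The side view shows the open fingers at about (353,130), above the large amber bottle's cap (349,172). I'll descend and grip.

Emit:
servo_tool([
  {"offset":[0,0,-15],"yaw":0,"grip":1},
  {"offset":[0,0,-40],"yaw":0,"grip":1},
  {"offset":[0,0,-65],"yaw":0,"grip":1},
  {"offset":[0,0,-85],"yaw":0,"grip":1},
  {"offset":[0,0,-105],"yaw":0,"grip":1},
  {"offset":[0,0,-120],"yaw":0,"grip":1},
  {"offset":[0,0,-130],"yaw":0,"grip":1},
  {"offset":[0,0,-135],"yaw":0,"grip":1},
  {"offset":[0,0,-135],"yaw":0,"grip":1},
])

```text
t: 2.2
tcp_pos: [0.4091, -0.1757, 0.0661]
eef_rot: [-0.0, 0.873, 0.487, -0.0]
ft_force: [-0.3, -0.2, 0.4]
gripper_width: 0.0853
grip_force: 0.0
```

Emit:
servo_tool([
  {"offset":[0,0,0],"yaw":0,"grip":0.8},
  {"offset":[0,0,0],"yaw":0,"grip":0.7},
  {"offset":[0,0,0],"yaw":0,"grip":0.6},
  {"offset":[0,0,0],"yaw":0,"grip":0.5},
  {"offset":[0,0,0],"yaw":0,"grip":0.4},
  {"offset":[0,0,0],"yaw":0,"grip":0.4},
  {"offset":[0,0,0],"yaw":0,"grip":0.4},
])

```text
t: 2.9
tcp_pos: [0.4098, -0.1754, 0.0673]
eef_rot: [0.001, 0.873, 0.488, 0.0]
ft_force: [-3.4, 1.4, 6.2]
gripper_width: 0.0608
grip_force: 64.0
```

Run:
```python
from rig import *;import cv2
c=camera('side');cv2.imwrite(f'pics/side2.png',cv2.resize(c['frame'][100:220,280:440,::-1],(800,600)))
```

```text
(no output)
```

View pics/side2.png

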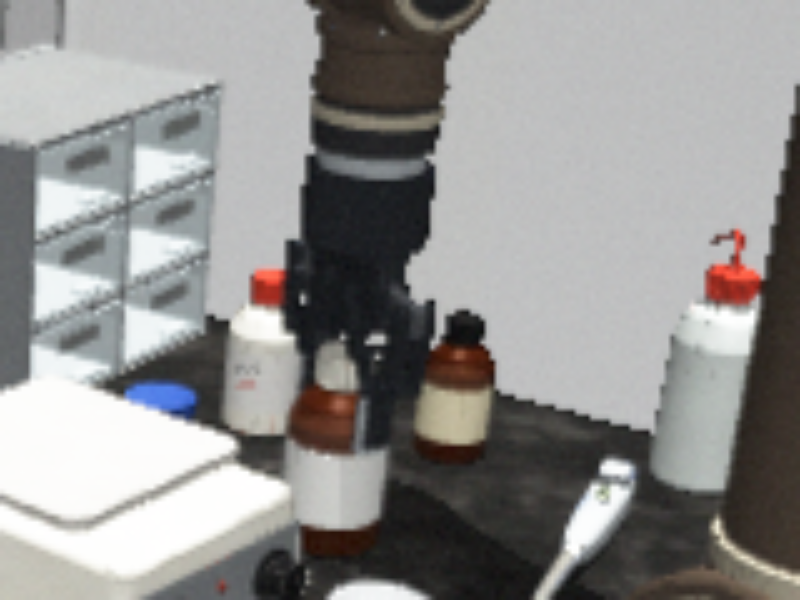

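Gripped: width 0.061 at 64 N. The side view shows the fingers around the large amber bottle's upper body at about (350,170) in the full frame, with the bottle upright.

Emit:
servo_tool([
  {"offset":[0,0,8],"yaw":0,"grip":0.4},
  {"offset":[0,0,25],"yaw":0,"grip":0.4},
  {"offset":[0,0,55],"yaw":0,"grip":0.4},
  {"offset":[0,0,85],"yaw":0,"grip":0.4},
  {"offset":[0,0,115],"yaw":0,"grip":0.4},
  {"offset":[0,5,140],"yaw":0,"grip":0.4},
  {"offset":[0,20,153],"yaw":0,"grip":0.4},
  {"offset":[0,45,155],"yaw":0,"grip":0.4},
  {"offset":[0,75,155],"yaw":0,"grip":0.4},
  {"offset":[0,105,155],"yaw":0,"grip":0.4},
  {"offset":[0,135,155],"yaw":0,"grip":0.4},
  {"offset":[0,165,155],"yaw":0,"grip":0.4},
])

```text
t: 4.15
tcp_pos: [0.4092, -0.009, 0.2217]
eef_rot: [0.0, 0.873, 0.488, 0.0]
ft_force: [0.8, 0.4, -1.4]
gripper_width: 0.0607
grip_force: 65.5
```

Emit:
servo_tool([
  {"offset":[5,35,0],"yaw":0,"grip":0.4},
  {"offset":[12,70,0],"yaw":0,"grip":0.4},
  {"offset":[22,105,0],"yaw":0,"grip":0.4},
  {"offset":[32,140,0],"yaw":0,"grip":0.4},
  {"offset":[42,175,0],"yaw":0,"grip":0.4},
  {"offset":[54,210,0],"yaw":0,"grip":0.4},
  {"offset":[67,245,0],"yaw":0,"grip":0.4},
  {"offset":[80,280,0],"yaw":0,"grip":0.4},
  {"offset":[94,315,0],"yaw":0,"grip":0.4},
  {"offset":[108,350,0],"yaw":0,"grip":0.4},
  {"offset":[122,385,0],"yaw":0,"grip":0.4},
  {"offset":[133,412,0],"yaw":0,"grip":0.4},
])

```text
t: 5.35
tcp_pos: [0.5427, 0.4039, 0.2209]
eef_rot: [-0.0, 0.873, 0.488, -0.0]
ft_force: [1.1, -0.3, -2.2]
gripper_width: 0.0613
grip_force: 65.5
```

Emit:
servo_tool([
  {"offset":[8,16,0],"yaw":0,"grip":0.4},
  {"offset":[10,20,-5],"yaw":0,"grip":0.4},
  {"offset":[10,20,-25],"yaw":0,"grip":0.4},
  {"offset":[10,20,-50],"yaw":0,"grip":0.4},
  {"offset":[10,20,-75],"yaw":0,"grip":0.4},
  {"offset":[10,20,-95],"yaw":0,"grip":0.4},
  {"offset":[10,20,-110],"yaw":0,"grip":0.4},
  {"offset":[10,20,-120],"yaw":0,"grip":0.4},
  {"offset":[10,20,-125],"yaw":0,"grip":0.4},
  {"offset":[10,20,-125],"yaw":0,"grip":0.4},
  {"offset":[10,20,-125],"yaw":0,"grip":0.4},
])

```text
t: 6.45
tcp_pos: [0.5528, 0.4219, 0.0972]
eef_rot: [-0.0, 0.873, 0.488, 0.001]
ft_force: [-0.1, 0.6, -1.7]
gripper_width: 0.0612
grip_force: 65.4
```

Run:
```python
from rig import *;import cv2,numpy as np
c=camera('side');d=camera('top')
a=cv2.resize(c['frame'][170:320,90:290,::-1],(400,300));b=cv2.resize(d['frame'][140:260,110:270,::-1],(400,300))
cv2.imwrite(f'pics/3.png',np.hstack([a,b]));print(get_state()['tcp_pos'])
```

```text
[0.55286798 0.42208494 0.09739833]
```

View pics/3.png

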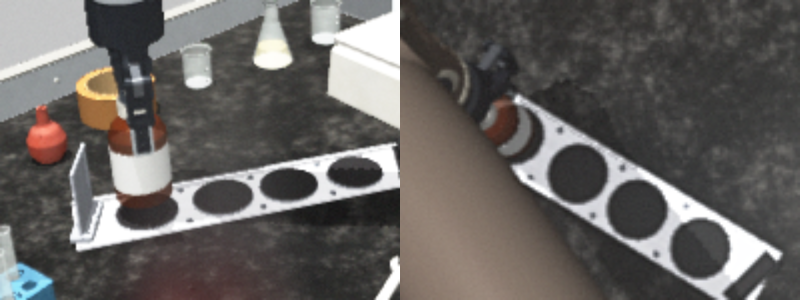

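The bottle hangs roughly centred over pad 1: its bottom is at (145,205) in the left crop and the pad at (147,212), so about 20 mm to go. Lowering now.

Emit:
servo_tool([
  {"offset":[0,0,-8],"yaw":0,"grip":0.4},
  {"offset":[0,0,-14],"yaw":0,"grip":0.4},
  {"offset":[0,0,-17],"yaw":0,"grip":0.4},
  {"offset":[0,0,-19],"yaw":0,"grip":0.4},
  {"offset":[0,0,-19],"yaw":0,"grip":0.4},
])

```text
t: 7.05
tcp_pos: [0.5523, 0.4218, 0.0775]
eef_rot: [-0.0, 0.873, 0.488, 0.0]
ft_force: [-1.1, -0.5, 0.7]
gripper_width: 0.0608
grip_force: 65.3
```

Emit:
servo_tool([
  {"offset":[0,0,-1],"yaw":0,"grip":0.4},
  {"offset":[0,0,-1],"yaw":0,"grip":0.4},
])

```text
t: 7.25
tcp_pos: [0.5524, 0.422, 0.0775]
eef_rot: [-0.0, 0.873, 0.488, 0.0]
ft_force: [-3.6, -0.7, 5.4]
gripper_width: 0.0609
grip_force: 65.8
```

Contact: the force rose to 5.4 N and z stopped changing. Release and rise.

Emit:
servo_tool([
  {"offset":[0,0,-1],"yaw":0,"grip":0.75},
  {"offset":[0,0,-1],"yaw":0,"grip":0.85},
  {"offset":[0,0,-1],"yaw":0,"grip":1},
  {"offset":[0,0,-1],"yaw":0,"grip":1},
  {"offset":[0,0,-1],"yaw":0,"grip":1},
  {"offset":[0,0,5],"yaw":0,"grip":1},
  {"offset":[0,0,20],"yaw":0,"grip":1},
  {"offset":[0,0,45],"yaw":0,"grip":1},
  {"offset":[0,0,75],"yaw":0,"grip":1},
  {"offset":[0,0,105],"yaw":0,"grip":1},
  {"offset":[0,0,125],"yaw":0,"grip":1},
  {"offset":[-10,-18,130],"yaw":0,"grip":1},
])

```text
t: 8.45
tcp_pos: [0.5438, 0.4056, 0.2092]
eef_rot: [-0.0, 0.873, 0.488, 0.003]
ft_force: [1.3, 0.2, 0.5]
gripper_width: 0.0855
grip_force: 0.0
```

Emit:
servo_tool([
  {"offset":[-14,-35,0],"yaw":0,"grip":1},
  {"offset":[-28,-70,0],"yaw":0,"grip":1},
  {"offset":[-42,-105,0],"yaw":0,"grip":1},
  {"offset":[-56,-140,0],"yaw":0,"grip":1},
  {"offset":[-70,-175,0],"yaw":0,"grip":1},
  {"offset":[-82,-210,0],"yaw":0,"grip":1},
  {"offset":[-92,-245,0],"yaw":0,"grip":1},
  {"offset":[-102,-280,0],"yaw":0,"grip":1},
  {"offset":[-112,-315,0],"yaw":0,"grip":1},
  {"offset":[-118,-350,0],"yaw":0,"grip":1},
  {"offset":[-118,-385,0],"yaw":0,"grip":1},
  {"offset":[-115,-420,0],"yaw":0,"grip":1},
])

```text
t: 9.65
tcp_pos: [0.427, -0.0175, 0.2073]
eef_rot: [0.0, 0.873, 0.488, 0.001]
ft_force: [1.4, 0.3, -0.2]
gripper_width: 0.0853
grip_force: 0.0
```

```bash
cat > look.py <<'E'
from rig import *;import cv2,numpy as np,pickle,sys
n=sys.argv[1]
c=camera('side');d=camera('top');pickle.dump((c,d),open(n+'.pkl','wb'))
a=cv2.resize(c['frame'][180:300,110:310,::-1],(800,480),interpolation=cv2.INTER_CUBIC)
b=cv2.resize(d['frame'][150:270,110:310,::-1],(800,480),interpolation=cv2.INTER_CUBIC)
cv2.imwrite(f'pics/{n}.png',cv2.resize(np.vstack([a,b]),(500,600),interpolation=cv2.INTER_AREA))
print(get_state()['tcp_pos'])
E
python3 look.py p4
```

```text
[ 0.42755255 -0.01929325  0.20707328]
```

View pics/p4.png

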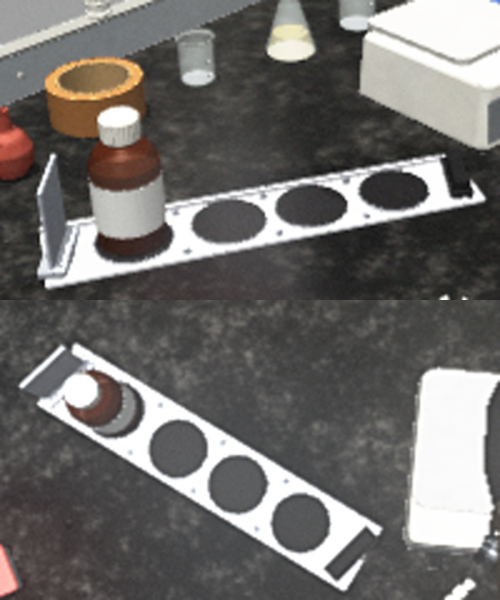

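Bottle 1 stands upright on pad 1 beside the tall plate, with its cap at about (142,185) in the top frame. I'll check how well it's centred.

Run:
```python
from h import *;import pickle
np.set_printoptions(precision=4,suppress=True)
c,d=pickle.load(open('p4.pkl','rb'))
f=d['frame'].astype(int)
cap=blobs(f.min(2)>190,(133,176,151,194),20);print(cap)
k=max(cap,key=lambda a:a[2])[:2];print(plane(d,k,.136))
g=c['frame'].astype(int)
print(blobs(g.min(2)>170,(145,215,170,240),20))
for sp in [(157.6,228.5)]: print(tri(d,k,c,sp))  # cap top ellipse, side
# side view: white label edges -> axis column
for r in (262,266,270):
    w=np.where(g[r,140:180].min(1)>120)[0]+140;print(r,w.min(),w.max())
```

```text
[(np.float64(140.58), np.float64(186.14), 170)]
[0.551  0.4255 0.136 ]
[(np.float64(156.26), np.float64(228.59), 147)]
(array([0.5506, 0.4255, 0.1329]), np.float64(0.002693345436480582))
262 147 179
266 147 179
270 140 179
```

Bottle 1's axis is at about (0.552, 0.4226), on the pad centre. Next is the white bottle.

Emit:
servo_tool([
  {"offset":[10,-30,0],"yaw":0,"grip":1},
  {"offset":[25,-68,0],"yaw":0,"grip":1},
  {"offset":[39,-105,0],"yaw":0,"grip":1},
  {"offset":[53,-142,0],"yaw":0,"grip":1},
  {"offset":[67,-179,0],"yaw":0,"grip":1},
  {"offset":[81,-216,0],"yaw":0,"grip":1},
  {"offset":[95,-253,0],"yaw":0,"grip":1},
  {"offset":[105,-280,0],"yaw":0,"grip":1},
  {"offset":[110,-294,0],"yaw":0,"grip":1},
  {"offset":[110,-294,0],"yaw":0,"grip":1},
  {"offset":[110,-294,0],"yaw":0,"grip":1},
])

```text
t: 10.85
tcp_pos: [0.5373, -0.3093, 0.2063]
eef_rot: [-0.0, 0.873, 0.488, 0.0]
ft_force: [-1.2, -0.4, 0.2]
gripper_width: 0.0854
grip_force: 0.0
```

Emit:
servo_tool([
  {"offset":[0,0,-15],"yaw":0,"grip":1},
  {"offset":[0,0,-40],"yaw":0,"grip":1},
  {"offset":[0,0,-65],"yaw":0,"grip":1},
  {"offset":[0,0,-88],"yaw":0,"grip":1},
  {"offset":[0,0,-108],"yaw":0,"grip":1},
  {"offset":[0,0,-124],"yaw":0,"grip":1},
  {"offset":[0,0,-137],"yaw":0,"grip":1},
  {"offset":[0,0,-145],"yaw":0,"grip":1},
  {"offset":[0,0,-147],"yaw":0,"grip":1},
  {"offset":[0,0,-147],"yaw":0,"grip":1},
])

```text
t: 11.85
tcp_pos: [0.5376, -0.31, 0.0597]
eef_rot: [0.0, 0.873, 0.488, 0.0]
ft_force: [0.2, -0.0, 0.1]
gripper_width: 0.0854
grip_force: 0.0
```

Emit:
servo_tool([
  {"offset":[0,0,0],"yaw":0,"grip":0.75},
  {"offset":[0,0,0],"yaw":0,"grip":0.6},
  {"offset":[0,0,0],"yaw":0,"grip":0.5},
  {"offset":[0,0,0],"yaw":0,"grip":0.4},
  {"offset":[0,0,0],"yaw":0,"grip":0.35},
  {"offset":[0,0,0],"yaw":0,"grip":0.3},
  {"offset":[0,0,0],"yaw":0,"grip":0.3},
  {"offset":[0,0,0],"yaw":0,"grip":0.3},
])

```text
t: 12.65
tcp_pos: [0.5377, -0.3104, 0.0603]
eef_rot: [0.0, 0.873, 0.488, 0.0]
ft_force: [-2.6, 1.9, 6.1]
gripper_width: 0.053
grip_force: 62.4
```

Emit:
servo_tool([
  {"offset":[0,0,8],"yaw":0,"grip":0.3},
  {"offset":[0,0,25],"yaw":0,"grip":0.3},
  {"offset":[0,0,55],"yaw":0,"grip":0.3},
  {"offset":[0,0,85],"yaw":0,"grip":0.3},
  {"offset":[0,0,115],"yaw":0,"grip":0.3},
  {"offset":[-2,5,140],"yaw":0,"grip":0.3},
  {"offset":[-8,20,153],"yaw":0,"grip":0.3},
  {"offset":[-18,45,155],"yaw":0,"grip":0.3},
  {"offset":[-30,75,155],"yaw":0,"grip":0.3},
  {"offset":[-42,108,155],"yaw":0,"grip":0.3},
  {"offset":[-54,142,155],"yaw":0,"grip":0.3},
  {"offset":[-66,176,155],"yaw":0,"grip":0.3},
])

```text
t: 13.85
tcp_pos: [0.4698, -0.1323, 0.2136]
eef_rot: [-0.001, 0.873, 0.488, -0.0]
ft_force: [0.2, -0.8, -1.9]
gripper_width: 0.0531
grip_force: 63.2
```

Emit:
servo_tool([
  {"offset":[-10,38,0],"yaw":0,"grip":0.3},
  {"offset":[-18,77,0],"yaw":0,"grip":0.3},
  {"offset":[-24,116,0],"yaw":0,"grip":0.3},
  {"offset":[-26,155,0],"yaw":0,"grip":0.3},
  {"offset":[-24,194,0],"yaw":0,"grip":0.3},
  {"offset":[-18,233,0],"yaw":0,"grip":0.3},
  {"offset":[-10,272,0],"yaw":0,"grip":0.3},
  {"offset":[0,310,0],"yaw":0,"grip":0.3},
  {"offset":[10,348,0],"yaw":0,"grip":0.3},
  {"offset":[18,386,0],"yaw":0,"grip":0.3},
  {"offset":[26,424,0],"yaw":0,"grip":0.3},
  {"offset":[32,460,0],"yaw":0,"grip":0.3},
])

```text
t: 15.05
tcp_pos: [0.5024, 0.3275, 0.2135]
eef_rot: [-0.0, 0.873, 0.488, -0.001]
ft_force: [0.9, 0.2, -2.0]
gripper_width: 0.0527
grip_force: 63.2
```

Emit:
servo_tool([
  {"offset":[3,18,0],"yaw":0,"grip":0.3},
  {"offset":[4,23,-5],"yaw":0,"grip":0.3},
  {"offset":[4,23,-25],"yaw":0,"grip":0.3},
  {"offset":[4,23,-50],"yaw":0,"grip":0.3},
  {"offset":[4,23,-75],"yaw":0,"grip":0.3},
  {"offset":[4,23,-98],"yaw":0,"grip":0.3},
  {"offset":[4,23,-117],"yaw":0,"grip":0.3},
  {"offset":[4,23,-130],"yaw":0,"grip":0.3},
  {"offset":[4,23,-138],"yaw":0,"grip":0.3},
  {"offset":[4,23,-142],"yaw":0,"grip":0.3},
  {"offset":[4,23,-144],"yaw":0,"grip":0.3},
  {"offset":[4,23,-144],"yaw":0,"grip":0.3},
])

```text
t: 16.25
tcp_pos: [0.5077, 0.3489, 0.0708]
eef_rot: [-0.0, 0.873, 0.488, 0.0]
ft_force: [0.5, -0.2, -1.5]
gripper_width: 0.0532
grip_force: 63.2
```

Emit:
servo_tool([
  {"offset":[0,0,-1],"yaw":0,"grip":0.3},
  {"offset":[0,0,-1.5],"yaw":0,"grip":0.3},
])

```text
t: 16.45
tcp_pos: [0.508, 0.3493, 0.0702]
eef_rot: [-0.0, 0.873, 0.488, 0.001]
ft_force: [-1.7, -0.8, 7.1]
gripper_width: 0.053
grip_force: 63.7
```

Emit:
servo_tool([
  {"offset":[0,0,0],"yaw":0,"grip":0.65},
  {"offset":[0,0,0],"yaw":0,"grip":0.8},
  {"offset":[0,0,0],"yaw":0,"grip":1},
  {"offset":[0,0,0],"yaw":0,"grip":1},
  {"offset":[0,0,0],"yaw":0,"grip":1},
  {"offset":[0,0,5],"yaw":0,"grip":1},
  {"offset":[0,0,20],"yaw":0,"grip":1},
  {"offset":[0,0,45],"yaw":0,"grip":1},
  {"offset":[0,0,75],"yaw":0,"grip":1},
  {"offset":[0,0,105],"yaw":0,"grip":1},
  {"offset":[0,0,130],"yaw":0,"grip":1},
  {"offset":[-5,-15,140],"yaw":0,"grip":1},
])

```text
t: 17.65
tcp_pos: [0.5034, 0.335, 0.2116]
eef_rot: [-0.0, 0.873, 0.488, 0.002]
ft_force: [0.8, 0.6, -0.5]
gripper_width: 0.0856
grip_force: 0.0
```

Emit:
servo_tool([
  {"offset":[-10,-35,0],"yaw":0,"grip":1},
  {"offset":[-20,-75,0],"yaw":0,"grip":1},
  {"offset":[-30,-115,0],"yaw":0,"grip":1},
  {"offset":[-40,-155,0],"yaw":0,"grip":1},
  {"offset":[-50,-195,0],"yaw":0,"grip":1},
  {"offset":[-60,-235,0],"yaw":0,"grip":1},
  {"offset":[-70,-275,0],"yaw":0,"grip":1},
  {"offset":[-80,-315,0],"yaw":0,"grip":1},
  {"offset":[-88,-355,0],"yaw":0,"grip":1},
  {"offset":[-92,-395,0],"yaw":0,"grip":1},
  {"offset":[-92,-430,0],"yaw":0,"grip":1},
  {"offset":[-92,-465,0],"yaw":0,"grip":1},
])

```text
t: 18.85
tcp_pos: [0.4088, -0.1329, 0.2084]
eef_rot: [-0.0, 0.873, 0.488, -0.0]
ft_force: [0.3, -0.1, -0.4]
gripper_width: 0.0852
grip_force: 0.0
```

```bash
python3 look.py p5
```

```text
[ 0.40911249 -0.13449754  0.20808168]
```

View pics/p5.png

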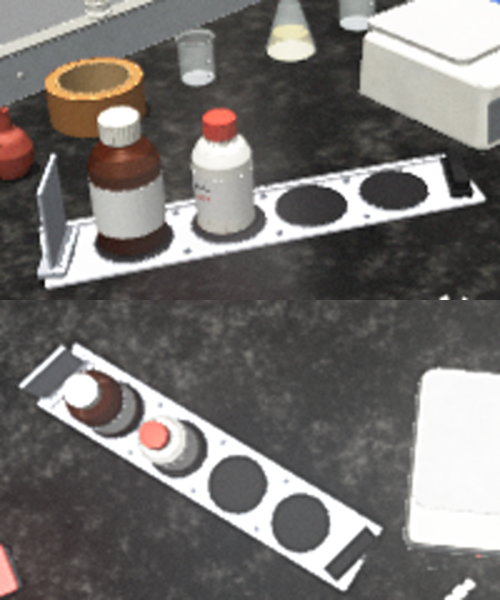

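Both bottles stand upright on pads 1 and 2. The white one's red cap is at (171.3,203.3) in the top frame, and the pad rim shows slightly more on its right side in the side view.

Run:
```python
from h import *;import pickle
np.set_printoptions(precision=4,suppress=True)
c,d=pickle.load(open('p5.pkl','rb'))
f=d['frame'].astype(int)
rc=max(blobs((f[...,0]-f[...,1]>60)&(f[...,0]>140),(163,195,181,212),20),key=lambda a:a[2]);print(rc,plane(d,rc[:2],.121),plane(d,(171.3,203.3),.121))
g=c['frame'].astype(int)
sr=max(blobs((g[...,0]-g[...,1]>90),(185,220,210,240),20),key=lambda a:a[2]);print(sr,tri(d,rc[:2],c,(sr[0],sr[1]-3)))
# pads: circle through dark contour points mapped onto z=.010
for im,cam,box,dk in((f,d,(140,175,250,255),90),(g,c,(140,235,290,290),90)):
    m=(im.max(2)<dk).astype(np.uint8);m2=np.zeros_like(m);x0,y0,x1,y1=box;m2[y0:y1,x0:x1]=m[y0:y1,x0:x1]
    for k in cv2.findContours(m2,0,1)[0]:
        if 150<cv2.contourArea(k)<700 and len(k)>15:
            P=np.array([plane(cam,q,.010)[:2] for q in k[:,0].astype(float)]).astype(np.float32)
            (a,b),r=cv2.minEnclosingCircle(P);e=cv2.fitEllipse(P*1000);print(np.array(e[0])/1000,e[1])
# side base of white bottle: bottom rows columns
for r in (265,268,270,272):
    w=np.where(g[r,180:225].min(1)>110)[0]+180;print(r,w)
```

```text
(np.float64(170.95), np.float64(203.41), 100) [0.5072 0.35   0.121 ] [0.5074 0.349  0.121 ]
(np.float64(196.36), np.float64(228.61), 112) (array([0.5081, 0.3507, 0.1224]), np.float64(0.003017700685609656))
[0.4642 0.2799] (60.3184814453125, 60.76902389526367)
[0.5447 0.4281] (49.530765533447266, 68.4595947265625)
[0.4632 0.2812] (63.38098907470703, 65.59746551513672)
[0.4188 0.2097] (64.08128356933594, 65.15523529052734)
[0.6502 0.3476] (123.73275756835938, 153.42730712890625)
265 [180 181 182 183 184 185 186 187 188 189 190 191 192 193 194 195 196 197
 198 199 200 201 202 203 204 205 206 207 208 209 210 211 216 217 218 219
 220]
268 [180 181 182 183 184 185 186 189 190 191 192 193 194 195 196 197 198 199
 200 201 202 203 204 205 206 207 208 209 210 216 217 218 219 220 221 222
 223 224]
270 [180 181 182 183 184 185 186 190 191 192 193 194 195 196 197 198 199 200
 201 202 203 204 205 206 207 208 215 216 217 218 219 220 221 222 223 224]
272 [180 181 182 183 184 185 186 187 193 194 195 196 197 198 199 200 201 202
 203 204 205 214 215 216 217 218 219 220 221 222 223 224]
```

Both are centred within about 3 mm. Next is the small amber bottle.

Emit:
servo_tool([
  {"offset":[0,-30,0],"yaw":0,"grip":1},
  {"offset":[0,-70,0],"yaw":0,"grip":1},
  {"offset":[0,-110,0],"yaw":0,"grip":1},
  {"offset":[0,-150,0],"yaw":0,"grip":1},
  {"offset":[0,-185,0],"yaw":0,"grip":1},
  {"offset":[0,-208,0],"yaw":0,"grip":1},
  {"offset":[0,-219,0],"yaw":0,"grip":1},
  {"offset":[0,-219,0],"yaw":0,"grip":1},
  {"offset":[0,-219,-15],"yaw":0,"grip":1},
  {"offset":[0,-219,-40],"yaw":0,"grip":1},
  {"offset":[0,-219,-65],"yaw":0,"grip":1},
  {"offset":[0,-219,-85],"yaw":0,"grip":1},
])

```text
t: 20.15
tcp_pos: [0.4101, -0.3481, 0.1226]
eef_rot: [-0.001, 0.873, 0.489, -0.0]
ft_force: [-0.0, -0.6, -0.5]
gripper_width: 0.0856
grip_force: 0.0
```

Emit:
servo_tool([
  {"offset":[0,0,-20],"yaw":0,"grip":1},
  {"offset":[0,0,-40],"yaw":0,"grip":1},
  {"offset":[0,0,-56],"yaw":0,"grip":1},
  {"offset":[0,0,-67],"yaw":0,"grip":1},
  {"offset":[0,0,-72],"yaw":0,"grip":1},
  {"offset":[0,0,-72],"yaw":0,"grip":1},
])

```text
t: 20.75
tcp_pos: [0.4103, -0.3494, 0.0516]
eef_rot: [-0.0, 0.873, 0.488, -0.0]
ft_force: [-0.2, 0.7, -0.4]
gripper_width: 0.0857
grip_force: 0.0
```

Emit:
servo_tool([
  {"offset":[0,0,0],"yaw":0,"grip":0.75},
  {"offset":[0,0,0],"yaw":0,"grip":0.6},
  {"offset":[0,0,0],"yaw":0,"grip":0.5},
  {"offset":[0,0,0],"yaw":0,"grip":0.4},
  {"offset":[0,0,0],"yaw":0,"grip":0.35},
  {"offset":[0,0,0],"yaw":0,"grip":0.3},
  {"offset":[0,0,0],"yaw":0,"grip":0.25},
  {"offset":[0,0,0],"yaw":0,"grip":0.25},
  {"offset":[0,0,0],"yaw":0,"grip":0.25},
])

```text
t: 21.65
tcp_pos: [0.411, -0.3507, 0.0529]
eef_rot: [0.001, 0.873, 0.488, 0.0]
ft_force: [-1.0, 0.8, 5.6]
gripper_width: 0.0466
grip_force: 61.9
```

Emit:
servo_tool([
  {"offset":[0,0,8],"yaw":0,"grip":0.25},
  {"offset":[0,0,25],"yaw":0,"grip":0.25},
  {"offset":[0,0,55],"yaw":0,"grip":0.25},
  {"offset":[0,0,85],"yaw":0,"grip":0.25},
  {"offset":[0,0,115],"yaw":0,"grip":0.25},
  {"offset":[0,5,140],"yaw":0,"grip":0.25},
  {"offset":[0,20,153],"yaw":0,"grip":0.25},
  {"offset":[0,48,155],"yaw":0,"grip":0.25},
  {"offset":[0,83,155],"yaw":0,"grip":0.25},
  {"offset":[0,121,155],"yaw":0,"grip":0.25},
  {"offset":[0,160,155],"yaw":0,"grip":0.25},
  {"offset":[0,200,155],"yaw":0,"grip":0.25},
])

```text
t: 22.85
tcp_pos: [0.4094, -0.1481, 0.2061]
eef_rot: [-0.001, 0.873, 0.488, -0.0]
ft_force: [0.6, 0.0, -1.7]
gripper_width: 0.0467
grip_force: 61.8
```

Emit:
servo_tool([
  {"offset":[0,38,0],"yaw":0,"grip":0.25},
  {"offset":[0,76,0],"yaw":0,"grip":0.25},
  {"offset":[0,114,0],"yaw":0,"grip":0.25},
  {"offset":[0,152,0],"yaw":0,"grip":0.25},
  {"offset":[5,190,0],"yaw":0,"grip":0.25},
  {"offset":[11,228,0],"yaw":0,"grip":0.25},
  {"offset":[19,266,0],"yaw":0,"grip":0.25},
  {"offset":[27,304,0],"yaw":0,"grip":0.25},
  {"offset":[35,342,0],"yaw":0,"grip":0.25},
  {"offset":[43,378,0],"yaw":0,"grip":0.25},
  {"offset":[49,408,0],"yaw":0,"grip":0.25},
  {"offset":[53,424,0],"yaw":0,"grip":0.25},
])

```text
t: 24.05
tcp_pos: [0.4625, 0.2761, 0.2058]
eef_rot: [-0.0, 0.872, 0.489, -0.001]
ft_force: [0.1, -0.5, -1.8]
gripper_width: 0.0465
grip_force: 61.9
```

Emit:
servo_tool([
  {"offset":[0,6,0],"yaw":0,"grip":0.25},
  {"offset":[0,6,-5],"yaw":0,"grip":0.25},
  {"offset":[0,6,-25],"yaw":0,"grip":0.25},
  {"offset":[0,6,-50],"yaw":0,"grip":0.25},
  {"offset":[0,6,-75],"yaw":0,"grip":0.25},
  {"offset":[0,6,-98],"yaw":0,"grip":0.25},
  {"offset":[0,6,-117],"yaw":0,"grip":0.25},
  {"offset":[0,6,-130],"yaw":0,"grip":0.25},
  {"offset":[0,6,-138],"yaw":0,"grip":0.25},
  {"offset":[0,6,-142],"yaw":0,"grip":0.25},
  {"offset":[0,6,-144],"yaw":0,"grip":0.25},
  {"offset":[0,6,-144],"yaw":0,"grip":0.25},
])

```text
t: 25.25
tcp_pos: [0.4638, 0.2799, 0.0633]
eef_rot: [-0.0, 0.873, 0.488, 0.0]
ft_force: [0.5, -0.1, -1.4]
gripper_width: 0.0469
grip_force: 61.9
```

Emit:
servo_tool([
  {"offset":[0,0,-1],"yaw":0,"grip":0.25},
  {"offset":[0,0,-1.5],"yaw":0,"grip":0.25},
])

```text
t: 25.45
tcp_pos: [0.464, 0.2802, 0.0628]
eef_rot: [-0.0, 0.873, 0.488, 0.001]
ft_force: [-2.9, -1.7, 9.7]
gripper_width: 0.0465
grip_force: 62.5
```

Emit:
servo_tool([
  {"offset":[0,0,0],"yaw":0,"grip":0.6},
  {"offset":[0,0,0],"yaw":0,"grip":0.75},
  {"offset":[0,0,0],"yaw":0,"grip":1},
  {"offset":[0,0,0],"yaw":0,"grip":1},
  {"offset":[0,0,0],"yaw":0,"grip":1},
  {"offset":[0,0,5],"yaw":0,"grip":1},
  {"offset":[0,0,20],"yaw":0,"grip":1},
  {"offset":[0,0,45],"yaw":0,"grip":1},
  {"offset":[0,0,75],"yaw":0,"grip":1},
  {"offset":[0,0,105],"yaw":0,"grip":1},
  {"offset":[0,0,130],"yaw":0,"grip":1},
  {"offset":[-5,-15,140],"yaw":0,"grip":1},
])

```text
t: 26.65
tcp_pos: [0.4596, 0.2659, 0.204]
eef_rot: [-0.0, 0.873, 0.488, 0.002]
ft_force: [0.5, -0.6, 0.8]
gripper_width: 0.0854
grip_force: 0.0
```

Emit:
servo_tool([
  {"offset":[5,-38,0],"yaw":0,"grip":1},
  {"offset":[10,-76,0],"yaw":0,"grip":1},
  {"offset":[18,-116,0],"yaw":0,"grip":1},
  {"offset":[26,-156,0],"yaw":0,"grip":1},
  {"offset":[34,-196,0],"yaw":0,"grip":1},
  {"offset":[42,-236,0],"yaw":0,"grip":1},
  {"offset":[50,-276,0],"yaw":0,"grip":1},
  {"offset":[58,-316,0],"yaw":0,"grip":1},
  {"offset":[66,-356,0],"yaw":0,"grip":1},
  {"offset":[74,-396,0],"yaw":0,"grip":1},
  {"offset":[79,-428,0],"yaw":0,"grip":1},
  {"offset":[81,-442,0],"yaw":0,"grip":1},
])

```text
t: 27.85
tcp_pos: [0.5384, -0.1801, 0.2004]
eef_rot: [-0.0, 0.874, 0.487, -0.001]
ft_force: [0.6, 0.4, -0.1]
gripper_width: 0.0854
grip_force: 0.0
```

```bash
python3 look.py p6
python3 - <<'E'
import pickle;from h import *
c,d=pickle.load(open('p6.pkl','rb'))
cv2.imwrite('pics/p6b.png',np.vstack([cv2.imread('pics/p6.png')[:300],cv2.resize(c['frame'][130:220,270:420,::-1],(500,300),interpolation=cv2.INTER_CUBIC)]))
E
```

```text
[ 0.53859502 -0.17882504  0.20049684]
```

View pics/p6b.png

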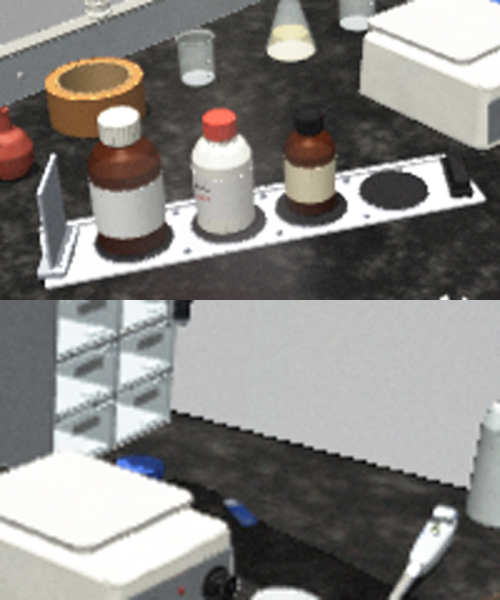

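Three bottles stand in line, and the third is centred on pad 3. The jar's blue lid is below the gripper at about (312,180) in the full side frame. Descending on the jar.

Emit:
servo_tool([
  {"offset":[0,0,-15],"yaw":0,"grip":1},
  {"offset":[0,0,-40],"yaw":0,"grip":1},
  {"offset":[0,0,-65],"yaw":0,"grip":1},
  {"offset":[0,0,-90],"yaw":0,"grip":1},
  {"offset":[0,0,-112],"yaw":0,"grip":1},
  {"offset":[0,0,-132],"yaw":0,"grip":1},
  {"offset":[0,0,-150],"yaw":0,"grip":1},
  {"offset":[0,0,-164],"yaw":0,"grip":1},
  {"offset":[0,0,-174],"yaw":0,"grip":1},
  {"offset":[0,0,-178],"yaw":0,"grip":1},
  {"offset":[0,0,-178],"yaw":0,"grip":1},
])

```text
t: 29.05
tcp_pos: [0.5393, -0.1769, 0.0231]
eef_rot: [-0.0, 0.873, 0.488, -0.0]
ft_force: [0.2, -0.1, -0.0]
gripper_width: 0.0857
grip_force: 0.0
```

Emit:
servo_tool([
  {"offset":[0,0,0],"yaw":0,"grip":0.75},
  {"offset":[0,0,0],"yaw":0,"grip":0.6},
  {"offset":[0,0,0],"yaw":0,"grip":0.5},
  {"offset":[0,0,0],"yaw":0,"grip":0.4},
  {"offset":[0,0,0],"yaw":0,"grip":0.35},
  {"offset":[0,0,0],"yaw":0,"grip":0.3},
  {"offset":[0,0,0],"yaw":0,"grip":0.25},
  {"offset":[0,0,0],"yaw":0,"grip":0.25},
  {"offset":[0,0,0],"yaw":0,"grip":0.25},
])

```text
t: 29.95
tcp_pos: [0.5402, -0.1775, 0.0243]
eef_rot: [0.001, 0.873, 0.488, 0.001]
ft_force: [-0.7, -0.3, 6.0]
gripper_width: 0.047
grip_force: 61.7
```

Emit:
servo_tool([
  {"offset":[0,0,8],"yaw":0,"grip":0.25},
  {"offset":[0,0,25],"yaw":0,"grip":0.25},
  {"offset":[0,0,55],"yaw":0,"grip":0.25},
  {"offset":[0,0,85],"yaw":0,"grip":0.25},
  {"offset":[0,0,115],"yaw":0,"grip":0.25},
  {"offset":[0,0,143],"yaw":0,"grip":0.25},
  {"offset":[-3,10,162],"yaw":0,"grip":0.25},
  {"offset":[-12,34,165],"yaw":0,"grip":0.25},
  {"offset":[-23,68,165],"yaw":0,"grip":0.25},
  {"offset":[-34,104,165],"yaw":0,"grip":0.25},
  {"offset":[-45,141,165],"yaw":0,"grip":0.25},
  {"offset":[-57,178,165],"yaw":0,"grip":0.25},
])

```text
t: 31.15
tcp_pos: [0.4816, 0.002, 0.1884]
eef_rot: [-0.0, 0.873, 0.488, -0.0]
ft_force: [0.3, 0.3, -0.5]
gripper_width: 0.0468
grip_force: 61.8
```

Emit:
servo_tool([
  {"offset":[-12,37,0],"yaw":0,"grip":0.25},
  {"offset":[-24,74,0],"yaw":0,"grip":0.25},
  {"offset":[-36,110,0],"yaw":0,"grip":0.25},
  {"offset":[-47,145,0],"yaw":0,"grip":0.25},
  {"offset":[-55,176,0],"yaw":0,"grip":0.25},
  {"offset":[-61,198,0],"yaw":0,"grip":0.25},
  {"offset":[-63,207,0],"yaw":0,"grip":0.25},
  {"offset":[-63,207,0],"yaw":0,"grip":0.25},
  {"offset":[-63,207,-10],"yaw":0,"grip":0.25},
  {"offset":[-63,207,-30],"yaw":0,"grip":0.25},
  {"offset":[-63,207,-55],"yaw":0,"grip":0.25},
  {"offset":[-63,207,-80],"yaw":0,"grip":0.25},
])

```text
t: 32.35
tcp_pos: [0.4197, 0.2064, 0.1069]
eef_rot: [0.0, 0.873, 0.487, -0.0]
ft_force: [-0.2, 0.6, -1.5]
gripper_width: 0.0466
grip_force: 61.8
```

Emit:
servo_tool([
  {"offset":[0,0,-20],"yaw":0,"grip":0.25},
  {"offset":[0,0,-40],"yaw":0,"grip":0.25},
  {"offset":[0,0,-56],"yaw":0,"grip":0.25},
  {"offset":[0,0,-67],"yaw":0,"grip":0.25},
  {"offset":[0,0,-72],"yaw":0,"grip":0.25},
  {"offset":[0,0,-74],"yaw":0,"grip":0.25},
  {"offset":[0,0,-74],"yaw":0,"grip":0.25},
  {"offset":[0,0,-75],"yaw":0,"grip":0.25},
  {"offset":[0,0,-75.5],"yaw":0,"grip":0.25},
])

```text
t: 33.25
tcp_pos: [0.4202, 0.2079, 0.0343]
eef_rot: [0.0, 0.873, 0.488, 0.001]
ft_force: [-4.0, -2.8, 11.7]
gripper_width: 0.0466
grip_force: 62.8
```

Contact again, so release, rise and back away.

Emit:
servo_tool([
  {"offset":[0,0,0],"yaw":0,"grip":0.6},
  {"offset":[0,0,0],"yaw":0,"grip":0.75},
  {"offset":[0,0,0],"yaw":0,"grip":1},
  {"offset":[0,0,0],"yaw":0,"grip":1},
  {"offset":[0,0,0],"yaw":0,"grip":1},
  {"offset":[0,0,5],"yaw":0,"grip":1},
  {"offset":[0,0,20],"yaw":0,"grip":1},
  {"offset":[0,0,45],"yaw":0,"grip":1},
  {"offset":[0,0,75],"yaw":0,"grip":1},
  {"offset":[0,0,105],"yaw":0,"grip":1},
  {"offset":[0,0,140],"yaw":0,"grip":1},
  {"offset":[0,0,165],"yaw":0,"grip":1},
])

```text
t: 34.45
tcp_pos: [0.4198, 0.2079, 0.2005]
eef_rot: [0.0, 0.873, 0.488, 0.001]
ft_force: [0.6, -0.0, 0.1]
gripper_width: 0.0853
grip_force: 0.0
```

Emit:
servo_tool([
  {"offset":[0,-20,5],"yaw":0,"grip":1},
  {"offset":[-5,-60,5],"yaw":0,"grip":1},
  {"offset":[-10,-100,5],"yaw":0,"grip":1},
  {"offset":[-15,-140,5],"yaw":0,"grip":1},
  {"offset":[-20,-180,5],"yaw":0,"grip":1},
  {"offset":[-20,-220,5],"yaw":0,"grip":1},
  {"offset":[-20,-260,5],"yaw":0,"grip":1},
  {"offset":[-20,-290,5],"yaw":0,"grip":1},
  {"offset":[-20,-310,5],"yaw":0,"grip":1},
  {"offset":[-20,-310,5],"yaw":0,"grip":1},
  {"offset":[-20,-310,5],"yaw":0,"grip":1},
])

```text
t: 35.55
tcp_pos: [0.3993, -0.1022, 0.203]
eef_rot: [-0.0, 0.873, 0.487, 0.0]
ft_force: [0.2, -0.1, -0.5]
gripper_width: 0.0858
grip_force: 0.0
```

```bash
python3 look.py p7
python3 - <<'E'
import pickle;from h import *
np.set_printoptions(precision=4,suppress=True)
c,d=pickle.load(open('p7.pkl','rb'));f=d['frame'].astype(int);r,g,b=[f[...,i] for i in range(3)]
k=max(blobs((b-r>40),(205,220,245,255),20),key=lambda a:a[2]);print(k,plane(d,k[:2],.073))
E
```

```text
[ 0.39942197 -0.10151524  0.2029076 ]
(np.float64(227.63), np.float64(237.17), 252) [0.4202 0.2073 0.073 ]
```

View pics/p7.png

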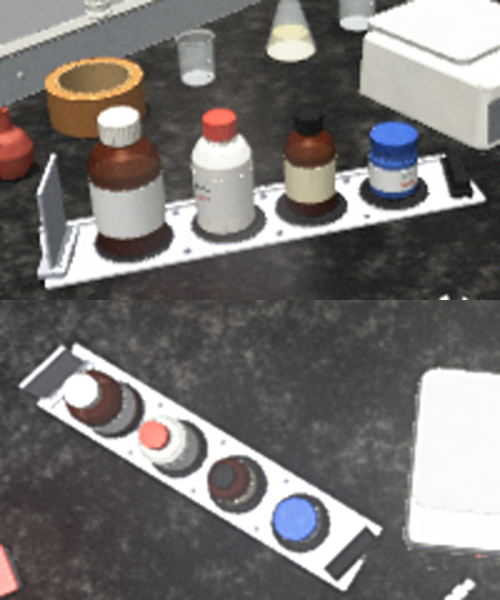

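All four stand upright on their pads in order of height from the tall plate (white cap, red cap, black cap, blue lid), and the arm is clear of them. I'm handing in.

```bash
python3 -c "from rig import *;print(close_job())"
```

```text
the job is handed in; nothing more can be done
None
```

All four bottles stand upright and free on the rail in height order, tallest beside the tall end plate and each within about 4 mm of its pad centre; I handed the job in after about 36 s of robot time and no verdict was shown.

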